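# Load the test card into the rack and lever it home

### The arm

A 6-joint arm with a two-finger parallel gripper is mounted at the origin on a cart in front of the work surface, level with it; the furniture and walls round the work are solid. World frame = base frame: x ahead of the robot, y to its left, z up, the work surface at z = 0. Lengths are in m, angles in rad, forces in N, time in s.
With the tool pointing down it reaches from about 0.3 to 0.875 m from the base axis. Payload 6.4 kg.
Tool frame: the origin (TCP) lies between the finger pads; the fingertips stand 8 mm ahead of it and the grasp point (between the pads) lies 11 mm behind it (ctrl.finger_overhang is the distance from the TCP to the fingertips, in m); z points along the fingers, y is the line along which they close (so a half turn about z gives the same grasp; the last joint's range is limited). The gripper opens to 85 mm and grips with 20 to 120 N. Pads are 22 mm wide; open, the fingers measure 114 mm over their backs; the gripper's body (76 mm by 85 mm) begins 54 mm behind the grasp point. The pads swing forward as they close: fully open they stand 13 mm farther back than shut.
Start: joints at [1.038, 0.181, 1.607, -0, 1.354, -0.206], TCP at [0.185, 0.545, 0.239] pointing down, gripper open.
Joint ranges: [-2.99, 2.99], [-0.89, 2.07], [0.3, 2.58], [-1.14, 4.28], [0, 2.63], [-3.12, 3.12]. Speed limits (rad/s): [2.57, 2.57, 3.01, 3.14, 3.14, 3.14].

### API

Orientations are given as a unit quaternion [w, x, y, z].
In Python, from bench import ctrl, camera gives the robot as it stands.
- The arm moves only by the shell command python3 -m pendant 'ROWS' [OPENING]. ROWS is JSON, a list of rows, each a list of 6 numbers: the shift along the world's x, y, z normalised to -1 to 1, where 1 is 200 mm, then the turn, a rotation vector about the world's x, y, z normalised to -1 to 1, where 1 is pi/2 rad. In form: [[dx, dy, dz, rx, ry, rz], ...]. A call has exactly 10 rows; each row shifts and turns the commanded pose from where the row before left it; what a row does not reach is not made up. A row lasts 1/8 s, in which the tool goes at most 62.5 mm and 10.7 degrees, less where a joint would pass 70% of its speed; a pose out of reach is approached as far as the arm can. A call with a number of a shift or a turn outside -1 to 1 is refused whole. A call with a gripper value outside its range is refused whole. OPENING is the opening, from -1 (shut) to 1 (fully open), set as the call begins (- or left out, the last holds). The fingers move at their own pace and stop on an object; the grip force is fixed at half the most. Time passes only in rows, so rows that do not move let the fingers close, or fill a call up. It gives the time, the measured TCP pose, the force, the opening and the grip force at its end, in the units of the state.
- ctrl.get_obs(): the state, without advancing time (a new reading comes with each control period).
- camera(name): name is "scene" or "top" or "wrist"; returns a dict with "color" (420x560x3 uint8, blue, green, red), "fx", "fy", "cx", "cy" (pixels), "xyz" and "rotation" of the camera in the world; the wrist camera has in their place "hand_eye" (4x4, takes a point from camera to tool coordinates, whose origin is the TCP and whose axes are the flange's). Camera axes: x right, y down, z forward; pixel columns grow to the right and rows downward; lengths in m; the calibration is good to about 2 mm. A picture is of the moment at which its call begins: read the wrist's pose just before it. There is no depth.
- ctrl.hand_in(): hands the job in; it is judged then, once.
The state is a dict: "time_s": time; "q": joint angles; "dq": joint speeds; "joint_efforts": joint torques, N m; "eef_pos": TCP position; "eef_rot": TCP orientation; "wrist_force": force on the tool from outside, world axes, zero at the start; "torque": the same for the moment, N m; "opening": opening from 0.0 (shut) to 1.0 (fully open); "grasp_force": force on a finger pad.
Only numpy, scipy, OpenCV 4.12 (cv2) and the standard library are available. Lean on these libraries where they do the work, as an engineer would, in place of code of your own. Each camera call takes 0.05 s, during which the arm holds its last target. There are 200 camera calls.

### The job

Draw the green test card out of the blue storage stand, where only its long edges are free to grip, start its gold-contact nose between the two black card guides of the grey rack and let go of it there. Then take it by the black pull block and slide it along the guides until it meets the white contact block, and swing both orange levers fully closed behind its rear edge so that they press the card home and keep it there. Do not tip the card on the way.

Things in the scene. Friction and masses are not known exactly. Their poses are not given: they have to be found in the camera images.
- rack: Fixed grey test rack. Origin on the bench, below the middle of the card's rear edge when the card is home; y is the direction in which the card slides in, x across, z up. The card slides on a floor 20 mm above the bench: a bare tongue 40 wide from y = -121 to -14 mm (room for fingers beside it), then a base 116 wide to y = 180. Connector housing, 58 mm above the bench, at y = 156 to 178.
- guide_mouth (a point): Middle of the mouth between the two black guides, rack y = 16 mm, 23 mm above the bench (the card's mid thickness). Guides run to y = 138, inner walls at x = +-33.4 (1.4 mm play each side); flared lead-ins open to about x = +-38 at y = 3. Guide lips start at y = 28: underside 8.5, top 12.5 mm above the floor, x = +-29 open between them.
- card: Loose green circuit card, 64 wide (its x) by 140 long (its y) by 6 thick, 0.09 to 0.15 kg. Origin at the centre of its underside, z up. Gold-contact nose at y = +70, rear edge at y = -70 mm. Its only tall part is the black pull block. When home its origin is at y = 70, z = 20 mm in the rack's frame.
- card_center (a point): Centre of the card, half-way through its thickness; the long edges can be taken here, 64 mm apart across the card's x.
- card_nose (a point): Middle of the card's nose edge, at half thickness, 70 mm along +y from card_center.
- pull_block: The black pull block, fixed on the card's rear part: 22 wide (card's x), 12 thick (card's y), 32 high. Origin at the centre of its underside, on the card's top face; axes as the card's.
- card_pull (a point): Point in the black pull block, 10 mm below its top and 22 mm above the card's top face (48 mm above the bench in the rack), to grip from above across its 12 mm thickness (card's y). The block is 22 wide (x), 12 thick (y), 32 high, 44 mm behind card_center (26 mm ahead of the rear edge).
- stand: Fixed blue storage stand, floor 20 mm high. Origin on the bench under the stored card's rear edge; the card lies along its y, nose to +y. A hood 84 wide, 68 high, closed at back and sides, covers the card up to y = 38 mm, 7 mm above the pull block; beyond it the card lies on a tongue 40 wide, edges free, to y = 117. Draw the card 45 mm or more along +y before lifting it clear.
- contact_block (a joint): White sprung contact block at the end of the guides, 62 wide, 16 high. 0 = out: its face is at rack y = 135 mm, so the card's nose meets it 5 mm before home. Value: m pushed in, about 0.0045 with the card home, stop at 0.008. Pushes back with 1 N plus 0.2 N per mm, so the card springs back if let go before the levers are closed.
- near_lever (a joint): Orange lever on the rack's -x side (nearer the robot), vertical hinge. 0 = closed: arm points inward (rack +x), its front along the rear edge of the home card. Grows as it opens, swinging back (through rack -y) and outward, to at most 2.8 rad; starts open. Hard stop at 0. Friction 0.07 N m: stays where it is left; moving the post takes 3 N, 4 to 6 N at the end.
- far_lever (a joint): The mirror lever on the rack's +x side. 0 = closed: arm points inward (rack -x); grows as it opens back (through rack -y) and outward, to at most 2.8 rad; starts open.
- near_lever_post (a point): Point to grip on the round upright orange post of the near lever: 24 mm from the hinge axis, 50 mm above the bench. The post is 10 mm in diameter and stands from 28 to 62 mm above the bench; grip it or push it round.
- far_lever_post (a point): The same point on the far lever's post.
- near_lever_hinge (a point): On the near lever's vertical hinge axis, at the post point's height; at rack x = -48, y = -5.5 mm. The hinge boss is 15 in diameter, its top 31 to 33 mm above the bench.
- far_lever_hinge (a point): The same on the far lever's hinge axis, at rack x = +48, y = -5.5 mm.

How it is judged:
By the outcome, as a careful person would: the job done as asked, in the order asked, and still so for the second after the job is handed in, with the robot touching nothing.
It also fails if it takes over 72 s, if anything falls off the work surface, if the arm or the gripper's body presses on something with over 40 N, if the wrist force passes 120 N, or if a joint passes its speed limit or range.

## Working session

There is one attempt and no reset: what is moved stays moved. The work goes in short steps, Python scripts to look and compute and a shell command to move; the robot and the scene stay as the last step left them, time stands still between calls to the robot, and variables do not carry over. Pictures are saved under pics/ and viewed, at most 10 in all, crops included, and the job is handed in when it is done.

```bash
mkdir -p pics; python3 - <<'E'
from bench import ctrl,camera
import cv2
for n in("top","scene"):
    c=camera(n);cv2.imwrite(f"pics/{n}1.png",c["color"]);print(n,c["fx"],c["fy"],c["cx"],c["cy"],c["xyz"],c["rotation"])
o=ctrl.get_obs();print(o["time_s"],o["eef_pos"],o["eef_rot"],o["opening"],ctrl.finger_overhang)
print(camera("wrist")["hand_eye"])
E
```

```text
top 456.81982173489337 456.81982173489337 279.9490404125339 212.7901706012115 [ 0.39502845 -0.08278861  1.00787718] [ 0.0619672  -0.70230172  0.70711822 -0.05400171]
scene 502.45993285995706 502.45993285995706 290.7853758644164 209.30312512339697 [ 0.14905077 -0.89039007  0.98299099] [-0.37705861  0.90032373 -0.19845729  0.08864928]
0.1 [0.18431235 0.54414956 0.23847482] [-2.73667402e-04  1.62667124e-01  9.86680679e-01 -7.54183681e-04] 1.0017995495942296 0.008
[[-6.04849203e-04 -9.65532016e-01 -2.60283615e-01  6.57302882e-02]
 [ 9.99999795e-01 -6.38915983e-04  4.62755139e-05 -9.07388090e-04]
 [-2.10979852e-04 -2.60283534e-01  9.65532204e-01 -1.35783948e-01]
 [ 0.00000000e+00  0.00000000e+00  0.00000000e+00  1.00000000e+00]]
```

View pics/top1.png

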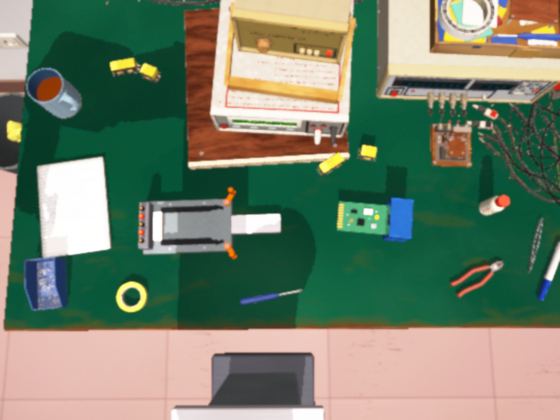

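View pics/scene1.png

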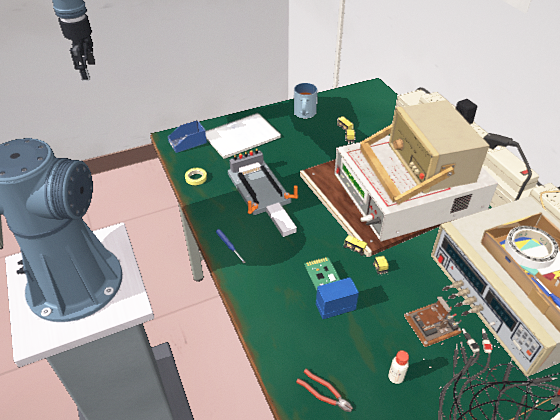

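The top picture shows the stand with its blue hood at about (400,219) and the card's nose at (339,217). The rack has its tongue end at (281,223), lever posts at about (231,190) and (232,258), and its connector at (145,227). Both the card and the rack point along world +y.

```bash
cat > h.py <<'E'
import numpy as np
from scipy.spatial.transform import Rotation as R
def quat(q): return R.from_quat([q[1],q[2],q[3],q[0]])
def cam(c,o=None):
    if "hand_eye" in c:
        H=np.array(c["hand_eye"]); T=np.eye(4); T[:3,:3]=quat(o["eef_rot"]).as_matrix(); T[:3,3]=o["eef_pos"]
        M=T@H; return M[:3,:3],M[:3,3]
    r=np.array(c["rotation"]); 
    return (quat(r).as_matrix() if r.size==4 else r), np.array(c["xyz"])
def back(c,uv,z,o=None):
    A,p=cam(c,o); d=A@np.array([(uv[0]-c["cx"])/c["fx"],(uv[1]-c["cy"])/c["fy"],1]); return p+d*(z-p[2])/d[2]
def proj(c,P,o=None):
    A,p=cam(c,o); v=A.T@(np.array(P)-p); return np.array([c["fx"]*v[0]/v[2]+c["cx"],c["fy"]*v[1]/v[2]+c["cy"]])
E
python3 - <<'E'
from h import *; from bench import camera; import cv2
c=camera("top"); im=c["color"]
a=cv2.resize(im[185:275,130:290],None,fx=5,fy=5,interpolation=cv2.INTER_CUBIC)
b=cv2.resize(im[190:250,325:425],None,fx=5,fy=5,interpolation=cv2.INTER_CUBIC)
cv2.imwrite("pics/a.png",a)
hsv=cv2.cvtColor(im,cv2.COLOR_BGR2HSV)
# orange posts
m=cv2.inRange(hsv,(5,180,150),(18,255,255)); m[:185]=0;m[270:]=0;m[:,:215]=0;m[:,250:]=0
print([ (s[:5],x) for s,x in zip(*cv2.connectedComponentsWithStats(m)[2:])])
# blue hood
m=cv2.inRange(hsv,(105,150,60),(125,255,255)); m[:190]=0;m[250:]=0;m[:,:370]=0;m[:,430:]=0
r=cv2.minAreaRect(cv2.findNonZero(m));bx=cv2.boxPoints(r);print(r);print([back(c,p,.068).round(4) for p in bx])
for p in [(339,203),(338,231)]: print("nose",back(c,p,.026).round(4))
for p in [(281,214),(281,233)]: print("tongue",back(c,p,.02).round(4))
E
```

```text
[(array([     0,      0,    560,    420, 235046], dtype=int32), array([279.53201926, 209.49303966])), (array([225, 187,  11,  19,  86], dtype=int32), array([230.13953488, 194.70930233])), (array([227, 245,  10,  14,  68], dtype=int32), array([231.25      , 252.26470588]))]
((398.38336181640625, 219.17477416992188), (26.678319931030273, 42.467529296875), 3.468229293823242)
[array([ 0.4932, -0.2862,  0.068 ]), array([ 0.5822, -0.2954,  0.068 ]), array([ 0.5783, -0.3507,  0.068 ]), array([ 0.4895, -0.3407,  0.068 ])]
nose [ 0.5784 -0.2012  0.026 ]
nose [ 0.5169 -0.1974  0.026 ]
tongue [ 0.556  -0.0744  0.02  ]
tongue [ 0.5142 -0.0741  0.02  ]
```

View pics/a.png

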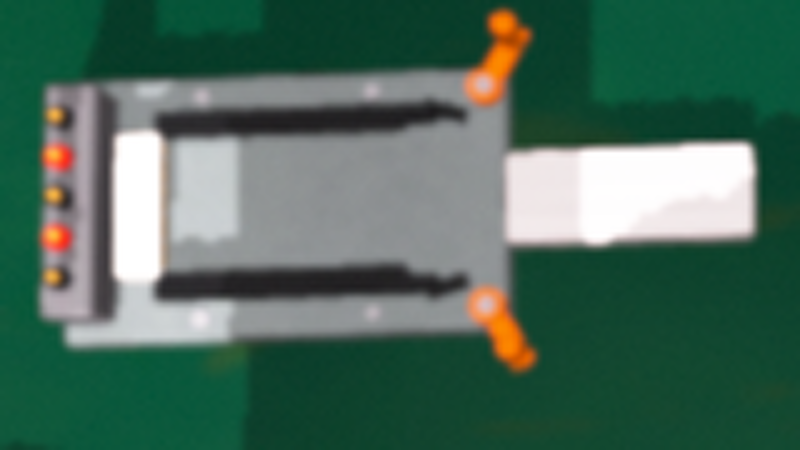

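Crop: the hinge bosses are at about (226.8,202.4) for the far lever and (227.4,246) for the near one. The post tops are at about (230.6,189.5) and (235,256.5). Both levers are open outward and back.

```bash
python3 - <<'E'
from h import *; from bench import camera
c=camera("top"); 
f=lambda a,b:(130+a/5,185+b/5)
hf=back(c,f(484,87),.032);hn=back(c,f(487,305),.032)
print("hinges",hf.round(4),hn.round(4),np.linalg.norm(hf-hn))
for P,n in(((503,22),"far"),((525,360),"near")): print(n,back(c,f(*P),.062).round(4))
for P in((753,145),(756,240)):print("tongue end",back(c,f(*P),.02).round(4))
for P in((45,85),(40,318)):print("housing back",back(c,f(*P),.058).round(4))
E
```

```text
hinges [0.5806 0.0433 0.032 ] [0.4855 0.0408 0.032 ] 0.0951077518644645
far [0.6029 0.0318 0.062 ]
near [0.4598 0.021  0.062 ]
tongue end [ 0.556  -0.0735  0.02  ]
tongue end [ 0.5141 -0.0746  0.02  ]
housing back [0.578  0.2267 0.058 ]
housing back [0.479  0.2244 0.058 ]
```

```bash
R='[0.09,-0.1985,-0.0095,0,0,-0.0424]'
python3 -m pendant '[[0.09,-0.1985,-0.0095,0,0,-0.0424],[0.09,-0.1985,-0.0095,0,0,-0.0424],[0.09,-0.1985,-0.0095,0,0,-0.0424],[0.09,-0.1985,-0.0095,0,0,-0.0424],[0.09,-0.1985,-0.0095,0,0,-0.0424],[0.09,-0.1985,-0.0095,0,0,-0.0424],[0.09,-0.1985,-0.0095,0,0,-0.0424],[0.09,-0.1985,-0.0095,0,0,-0.0424],[0.09,-0.1985,-0.0095,0,0,-0.0424],[0.09,-0.1985,-0.0095,0,0,-0.0424]]' 1
python3 -m pendant '[[0.09,-0.1985,-0.0095,0,0,-0.0424],[0.09,-0.1985,-0.0095,0,0,-0.0424],[0.09,-0.1985,-0.0095,0,0,-0.0424],[0.09,-0.1985,-0.0095,0,0,-0.0424],[0.09,-0.1985,-0.0095,0,0,-0.0424],[0.09,-0.1985,-0.0095,0,0,-0.0424],[0.09,-0.1985,-0.0095,0,0,-0.0424],[0.09,-0.1985,-0.0095,0,0,-0.0424],[0.09,-0.1985,-0.0095,0,0,-0.0424],[0,0,0,0,0,0]]' 1
python3 - <<'E'
from h import *; from bench import camera,ctrl; import cv2
o=ctrl.get_obs();c=camera("wrist");cv2.imwrite("pics/w1.png",c["color"])
print(o["time_s"],o["eef_pos"],o["eef_rot"],o["q"])
np.set_printoptions(precision=4,suppress=True)
for n,P in dict(nose=(.5477,-.1993,.026),center=(.5416,-.269,.026)).items(): print(n,proj(c,P,o))
E
```

```text
time_s: 1.5
eef_pos: [0.365, 0.1463, 0.2204]
eef_rot: [0.0, 0.477, 0.879, 0.0]
wrist_force: [-0.0, 0.2, 0.3]
opening: 1.0
grasp_force: 0.0
time_s: 2.75
eef_pos: [0.527, -0.2123, 0.2027]
eef_rot: [0.0, 0.716, 0.698, -0.0]
wrist_force: [-0.2, 0.1, -0.5]
opening: 1.001
grasp_force: 0.0
2.75 [ 0.52700954 -0.212281    0.20268166] [ 5.16923143e-05  7.15768134e-01  6.98337988e-01 -1.70720706e-04] [-5.91573702e-01  2.00662879e-01  1.66050368e+00 -3.70904040e-04
  1.28039480e+00 -5.66816931e-01]
nose [297.5205 167.7477]
center [291.6625 241.1214]
```

View pics/w1.png

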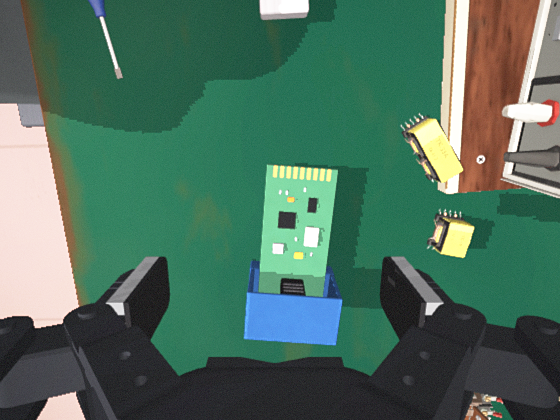

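The wrist view shows the card with nose corners at (267,165) and (338,170). Its left edge runs to about (259,262) and its right edge to about (327,275). The hood is behind the card.

```bash
python3 - <<'E'
from h import *; from bench import camera,ctrl; import cv2
np.set_printoptions(precision=4,suppress=True)
o=ctrl.get_obs();c=camera("wrist");im=c["color"].astype(int)
B=lambda u,v:back(c,(u,v),.026,o)
# card colour: brighter green than mat
L=[];Rr=[]
for v in range(182,256,2):
    g=im[v,:,1]; bright=(g>100)
    idx=[u for u in range(235,360) if bright[u]]
    if idx: L.append((idx[0]-.5,v));Rr.append((idx[-1]+.5,v))
ln=[cv2.fitLine(np.array([B(*p)[:2] for p in S],dtype=np.float32),cv2.DIST_HUBER,0,1e-5,1e-5).ravel() for S in(L,Rr)]
for l in ln: print(l,np.degrees(np.arctan2(-l[0],l[1]))%180)
d=ln[0][:2]; n=np.array([d[1],-d[0]]); print("width",abs(n@(ln[1][2:]-ln[0][2:])))
print("corners",B(267,165),B(338,170))
print(L[::9],Rr[::9])
print(ctrl.get_obs()["time_s"])
E
```

```text
[ 0.0527  0.9986  0.4881 -0.2461] 176.97798
[ 0.4529 -0.8916  0.5881 -0.2444] 26.930084
width 0.09982662
corners [ 0.5198 -0.1943  0.026 ] [ 0.5831 -0.2003  0.026 ]
[(234.5, 182), (234.5, 200), (234.5, 218), (234.5, 236), (234.5, 254)] [(337.5, 182), (335.5, 200), (333.5, 218), (330.5, 236), (359.5, 254)]
2.85
```

```bash
python3 -m pendant '[[0.01,-0.035,-0.05,0,0,-0.0056],[0.01,-0.035,-0.05,0,0,-0.0056],[0.01,-0.035,-0.07,0,0,-0.0056],[0.01,-0.035,-0.07,0,0,-0.0056],[0.01,-0.035,-0.07,0,0,-0.0056],[0.01,-0.035,-0.07,0,0,-0.0056],[0.01,-0.035,-0.07,0,0,-0.0056],[0.01,-0.035,-0.07,0,0,-0.0056],[0,0,0,0,0,0],[0,0,0,0,0,0]]' 1
python3 - <<'E'
from h import *; from bench import camera,ctrl; import cv2
np.set_printoptions(precision=4,suppress=True)
o=ctrl.get_obs();c=camera("wrist");cv2.imwrite("pics/w2.png",c["color"])
y=quat(o["eef_rot"]).as_matrix()[:,1];print(o["eef_pos"],np.degrees(np.arctan2(y[1],y[0])),o["q"])
E
```

```text
time_s: 4.1
eef_pos: [0.5427, -0.2658, 0.0994]
eef_rot: [0.0, 0.739, 0.674, 0.0]
wrist_force: [-0.1, 0.7, 1.1]
opening: 1.002
grasp_force: 0.0
[ 0.5427 -0.2658  0.0994] -5.258571945290701 [-0.6516  0.4003  1.6344  0.0001  1.1067 -0.5599]
```

View pics/w2.png

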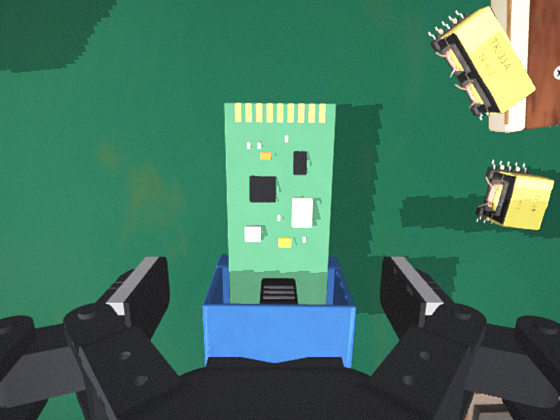

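Here the card is centred between the fingers. Its nose corners are at (225,104) and (336,104), and its edges are parallel to the view axis.

```bash
python3 - <<'E'
from h import *; from bench import camera,ctrl
np.set_printoptions(precision=4,suppress=True)
o=ctrl.get_obs();c=camera("wrist");B=lambda u,v:back(c,(u,v),.026,o)
P=[B(225,104),B(336,104),B(230,268),B(327,268)];print(P)
T=quat(o["eef_rot"]).as_matrix()
for p in P: print("tool",T.T@(p-o["eef_pos"]))
E
python3 -m pendant '[[0.002,-0.005,-0.06,0,0,0],[0,0,-0.06,0,0,0],[0,0,-0.06,0,0,0],[0,0,-0.06,0,0,0],[0,0,-0.06,0,0,0],[0,0,-0.06,0,0,0],[0,0,-0.05,0,0,0],[0,0,-0.026,0,0,0],[0,0,0,0,0,0],[0,0,0,0,0,0]]' 1
```

```text
[array([ 0.5208, -0.1963,  0.026 ]), array([ 0.584 , -0.2022,  0.026 ]), array([ 0.5109, -0.2979,  0.026 ]), array([ 0.5734, -0.3037,  0.026 ])]
tool [ 0.0672 -0.0284  0.0737]
tool [0.0671 0.035  0.0737]
tool [-0.0349 -0.0289  0.0737]
tool [-0.035   0.0338  0.0738]
time_s: 5.45
eef_pos: [0.5433, -0.267, 0.0124]
eef_rot: [0.0, 0.739, 0.674, 0.0]
wrist_force: [0.1, 0.2, -0.6]
opening: 1.001
grasp_force: 0.0
```

```bash
python3 -m pendant '[[0.008,0,0,0,0,0],[0,0,0,0,0,0],[0,0,0,0,0,0],[0,0,0,0,0,0],[0,0,0,0,0,0],[0,0,0,0,0,0],[0,0,0,0,0,0],[0,0,0,0,0,0],[0,0,0,0,0,0],[0,0,0,0,0,0]]' 1; python3 -m pendant '[[0,0,0,0,0,0],[0,0,0,0,0,0],[0,0,0,0,0,0],[0,0,0,0,0,0],[0,0,0,0,0,0],[0,0,0,0,0,0],[0,0,0,0,0,0],[0,0,0,0,0,0],[0,0,0,0,0,0],[0,0,0,0,0,0]]' -1
python3 - <<'E'
from h import *; from bench import camera,ctrl; import cv2
np.set_printoptions(precision=4,suppress=True)
o=ctrl.get_obs();c=camera("wrist");cv2.imwrite("pics/w3.png",c["color"]);print(o["opening"]*85,o["grasp_force"],o["wrist_force"],o["torque"],o["eef_pos"])
E
```

```text
time_s: 6.7
eef_pos: [0.5446, -0.2667, 0.012]
eef_rot: [-0.0, 0.739, 0.674, 0.0]
wrist_force: [0.1, 0.2, -0.3]
opening: 1.001
grasp_force: 0.0
time_s: 7.95
eef_pos: [0.5449, -0.267, 0.0125]
eef_rot: [0.0, 0.739, 0.674, 0.0]
wrist_force: [-1.1, -0.1, 5.2]
opening: 0.729
grasp_force: 65.9
61.95943071570727 65.93508124351501 [-1.0925 -0.1423  5.1525] [0.0668 0.1637 0.0315] [ 0.5449 -0.267   0.0125]
```

```bash
python3 -m pendant '[[0,0,0.006,0,0,0],[0.002,0.02,0,0,0,0],[0.004,0.04,0,0,0,0],[0.005,0.05,0,0,0,0],[0.005,0.05,0,0,0,0],[0.005,0.05,0,0,0,0],[0.005,0.05,0,0,0,0],[0.004,0.04,0,0,0,0],[0.002,0.02,0,0,0,0],[0,0,0,0,0,0]]' -1
python3 -m pendant '[[0,0,0.02,0,0,0],[0,0,0.04,0,0,0],[0,0,0.06,0,0,0],[0,0,0.06,0,0,0],[0,0,0.06,0,0,0],[0,0,0.06,0,0,0],[0,0,0.04,0,0,0],[0,0,0.02,0,0,0],[0,0,0,0,0,0],[0,0,0,0,0,0]]' -1
python3 - <<'E'
from h import *; from bench import camera,ctrl; import cv2
np.set_printoptions(precision=4,suppress=True)
o=ctrl.get_obs();c=camera("wrist");s=camera("scene");cv2.imwrite("pics/w4.png",np.hstack([c["color"][:,60:500],cv2.resize(s["color"][150:330,230:370],(327,420))]))
print(o["opening"]*85,o["grasp_force"],o["wrist_force"],o["torque"],o["eef_pos"])
E
```

```text
time_s: 9.25
eef_pos: [0.551, -0.2025, 0.0132]
eef_rot: [0.0, 0.739, 0.674, -0.0]
wrist_force: [-0.5, 0.3, -1.3]
opening: 0.73
grasp_force: 65.5
time_s: 10.5
eef_pos: [0.5506, -0.2025, 0.0847]
eef_rot: [-0.0, 0.739, 0.674, -0.0]
wrist_force: [0.0, -0.7, -0.8]
opening: 0.729
grasp_force: 65.5
62.006760299632184 65.53737044334412 [ 0.008  -0.7127 -0.7763] [ 0.0758 -0.0216  0.0023] [ 0.5506 -0.2025  0.0847]
```

View pics/w4.png

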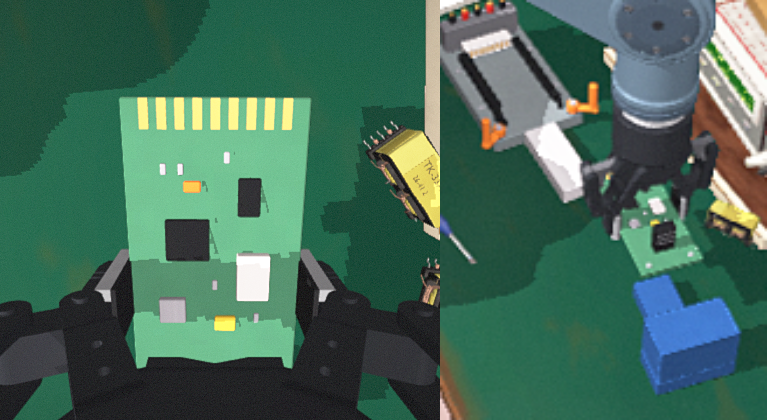

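The card is held level between the fingers and clear of the stand. The nose corners are at wrist pixels (180,98) and (370,98), after adding the 60 px crop offset.

```bash
python3 - <<'E'
from h import *; from bench import camera,ctrl
np.set_printoptions(precision=4,suppress=True)
o=ctrl.get_obs();c=camera("wrist");T=quat(o["eef_rot"]).as_matrix()
for u,v in((180,98),(370,98)): print("nose in tool",T.T@(back(c,(u,v),o["eef_pos"][2]+.0136,o)-o["eef_pos"]))
E
python3 -m pendant '[[-0.01,0.05,0,0,0,0.01],[-0.01,0.1,0,0,0,0.01],[-0.01,0.11,0,0,0,0.01],[-0.01,0.12,0,0,0,0.01],[-0.01,0.12,0,0,0,0.01],[-0.01,0.11,0,0,0,0.01],[-0.01,0.1,0,0,0,0.01],[-0.008,0.05,0,0,0,0.0033],[0,0,0,0,0,0],[0,0,0,0,0,0]]' -1
python3 - <<'E'
from h import *; from bench import camera,ctrl; import cv2
np.set_printoptions(precision=4,suppress=True)
o=ctrl.get_obs();c=camera("wrist");cv2.imwrite("pics/w5.png",c["color"])
y=quat(o["eef_rot"]).as_matrix()[:,1];print(o["eef_pos"],np.degrees(np.arctan2(y[1],y[0])),o["q"])
for p in((.5806,.0433,.032),(.4855,.0408,.032),(.6029,.0318,.062),(.4598,.021,.062)):print(proj(c,p,o))
E
```

```text
nose in tool [ 0.0681 -0.0315 -0.0135]
nose in tool [ 0.0681  0.0315 -0.0136]
time_s: 11.9
eef_pos: [0.5356, -0.0513, 0.0853]
eef_rot: [0.0, 0.699, 0.715, -0.0]
wrist_force: [0.1, -0.1, -1.8]
opening: 0.725
grasp_force: 65.5
[ 0.5356 -0.0513  0.0853] 1.3099010347587121 [-0.316   0.2931  1.8149 -0.0003  1.0332 -0.3387]
[369.9242  48.2774]
[178.1383  49.0925]
[438.6233  67.3089]
[101.8803  86.235 ]
```

View pics/w5.png

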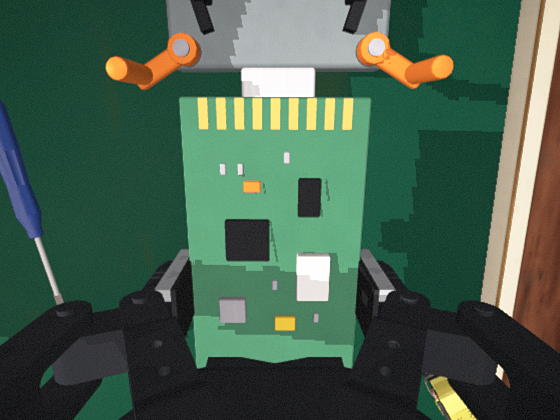

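The wrist view shows the hinge bosses at (181,48) and (376.5,48). The post tops are at about (117,68) and (442,68). The card's nose corners are at (180,98) and (370,98).

```bash
python3 - <<'E'
from h import *; from bench import camera,ctrl
np.set_printoptions(precision=4,suppress=True)
o=ctrl.get_obs();c=camera("wrist");T=quat(o["eef_rot"]).as_matrix()
n=back(c,(181,48),.032,o);f=back(c,(376.5,48),.032,o)
a=np.arctan2((f-n)[1],(f-n)[0]);y=np.array([-np.sin(a),np.cos(a),0]);O=(n+f)/2+.0055*y
print(n,f,np.linalg.norm(f-n),np.degrees(a),"origin",O)
np_=back(c,(117,68),.062,o);fp=back(c,(442,68),.062,o);print("posts",np_,fp,np.linalg.norm((np_-n)[:2]),np.linalg.norm((fp-f)[:2]))
N=o["eef_pos"]+T@[.0681,0,0]
for t in(.016,.03): print("nose->",t,O+t*y-N)
for u in (242,315):print("tongue edge x",back(c,(u,75),.02,o))
E
```

```text
[0.487  0.0412 0.032 ] [0.5839 0.0433 0.032 ] 0.09693253276138951 1.2579338691208022 origin [0.5353 0.0477 0.032 ]
posts [0.467  0.0283 0.062 ] [0.6044 0.0314 0.062 ] 0.023757089855567813 0.02374154486143467
nose-> 0.016 [ 0.0009  0.0471 -0.0533]
nose-> 0.03 [ 0.0006  0.0611 -0.0533]
tongue edge x [0.5162 0.0302 0.02  ]
tongue edge x [0.5554 0.0311 0.02  ]
```

```bash
python3 -m pendant '[[0.0035,0,-0.03,0,0,0],[0,0,-0.05,0,0,0],[0,0,-0.05,0,0,0],[0,0,-0.06,0,0,0],[0,0,-0.06,0,0,0],[0,0,-0.05,0,0,0],[0,0,-0.035,0,0,0],[0,0,-0.02,0,0,0],[0,0,0,0,0,0],[0,0,0,0,0,0]]' -1
python3 -m pendant '[[0,0.02,0,0,0,0],[-0.001,0.03,0,0,0,0],[-0.001,0.03,0,0,0,0],[-0.001,0.03,0,0,0,0],[-0.001,0.03,0,0,0,0],[-0.001,0.03,0,0,0,0],[0,0.02,0,0,0,0],[0,0.01,0,0,0,0],[0,0,0,0,0,0],[0,0,0,0,0,0]]' -1
python3 -m pendant '[[0,0.01,0,0,0,0],[0,0.015,0,0,0,0],[0,0.015,0,0,0,0],[-0.001,0.015,0,0,0,0],[0,0.015,0,0,0,0],[-0.001,0.015,0,0,0,0],[0,0.015,0,0,0,0],[0,0.005,0,0,0,0],[0,0,0,0,0,0],[0,0,0,0,0,0]]' -1
python3 - <<'E'
from h import *; from bench import camera,ctrl; import cv2
np.set_printoptions(precision=4,suppress=True)
o=ctrl.get_obs();c=camera("wrist");cv2.imwrite("pics/w6.png",c["color"])
y=quat(o["eef_rot"]).as_matrix()[:,1];print(o["eef_pos"],np.degrees(np.arctan2(y[1],y[0])),o["torque"])
E
```

```text
time_s: 13.25
eef_pos: [0.5364, -0.0508, 0.0146]
eef_rot: [0.0, 0.699, 0.715, 0.0]
wrist_force: [0.4, -0.8, -0.4]
opening: 0.729
grasp_force: 65.6
time_s: 14.5
eef_pos: [0.5352, -0.0107, 0.0142]
eef_rot: [-0.0, 0.699, 0.715, 0.0]
wrist_force: [0.8, 1.1, -1.8]
opening: 0.728
grasp_force: 65.6
time_s: 15.75
eef_pos: [0.5347, 0.0104, 0.0142]
eef_rot: [-0.0, 0.699, 0.715, 0.0]
wrist_force: [1.3, 0.6, -2.1]
opening: 0.731
grasp_force: 65.6
[0.5347 0.0104 0.0142] 1.3275757471692502 [ 0.0757 -0.2367 -0.041 ]
```

View pics/w6.png

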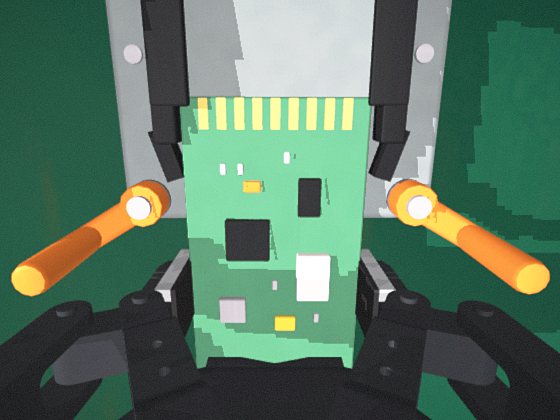

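The nose is in the mouth between the guides, just at the start of the lips, and centred. I'll lower it onto the floor and let go.

```bash
python3 -m pendant '[[0,0,-0.003,0,0,0],[0,0,-0.003,0,0,0],[0,0,-0.002,0,0,0],[0,0,0,0,0,0],[0,0,0,0,0,0],[0,0,0,0,0,0],[0,0,0,0,0,0],[0,0,0,0,0,0],[0,0,0,0,0,0],[0,0,0,0,0,0]]' -1
python3 -m pendant '[[0,0,0,0,0,0],[0,0,0,0,0,0],[0,0,0,0,0,0],[0,0,0,0,0,0],[0,0,0,0,0,0],[0,0,0,0,0,0],[0,0,0,0,0,0],[0,0,0,0,0,0],[0,0,0,0,0,0],[0,0,0,0,0,0]]' 0.8
```

```text
time_s: 17.05
eef_pos: [0.5347, 0.0103, 0.0126]
eef_rot: [0.0, 0.699, 0.715, 0.0]
wrist_force: [1.6, -0.3, -0.4]
opening: 0.731
grasp_force: 65.7
time_s: 18.3
eef_pos: [0.5347, 0.0103, 0.0126]
eef_rot: [-0.0, 0.699, 0.715, -0.0]
wrist_force: [0.0, 1.0, -0.1]
opening: 0.903
grasp_force: 0.0
```

```bash
python3 -m pendant '[[0,0,0.02,0,0,0],[0,0,0.05,0,0,0],[0,0,0.08,0,0,0],[0,0,0.1,0,0,0],[0,0,0.1,0,0,0],[0,0,0.1,0,0,0],[0,0,0.06,0,0,0],[0,0,0.04,0,0,0],[0,0,0,0,0,-0.05],[0,0,0,0,0,-0.1]]' 0.8
python3 -m pendant '[[0.001,-0.025,0,0,0,-0.1],[0.001,-0.025,0,0,0,-0.1],[0.001,-0.025,0,0,0,-0.1],[0.001,-0.025,0,0,0,-0.1],[0.001,-0.025,0,0,0,-0.1],[0.001,-0.025,0,0,0,-0.1],[0.001,-0.025,0,0,0,-0.1],[0.001,-0.025,0,0,0,-0.1],[0.002,-0.025,0,0,0,-0.05],[0,0,0,0,0,0]]' 0.2
python3 - <<'E'
from h import *; from bench import camera,ctrl; import cv2
np.set_printoptions(precision=4,suppress=True)
o=ctrl.get_obs();c=camera("wrist");cv2.imwrite("pics/w7.png",c["color"])
y=quat(o["eef_rot"]).as_matrix()[:,1];print(o["eef_pos"],np.degrees(np.arctan2(y[1],y[0])),o["q"])
for p in((.537,-.0355,.058),(.533,.1177,.026)): print(proj(c,p,o))
E
```

```text
time_s: 19.55
eef_pos: [0.5344, 0.0103, 0.1225]
eef_rot: [-0.0, 0.779, 0.627, -0.0]
wrist_force: [1.1, 0.9, 0.2]
opening: 0.896
grasp_force: 0.0
time_s: 20.8
eef_pos: [0.5364, -0.0349, 0.1223]
eef_rot: [-0.0, 1.0, 0.012, -0.0]
wrist_force: [0.3, -0.2, -0.2]
opening: 0.599
grasp_force: 0.0
[ 0.5364 -0.0349  0.1223] -88.64785264021401 [-0.2859  0.2361  1.7975 -0.      1.1088  1.2613]
[274.1737 220.8979]
[ 49.8224 207.0653]
```

View pics/w7.png

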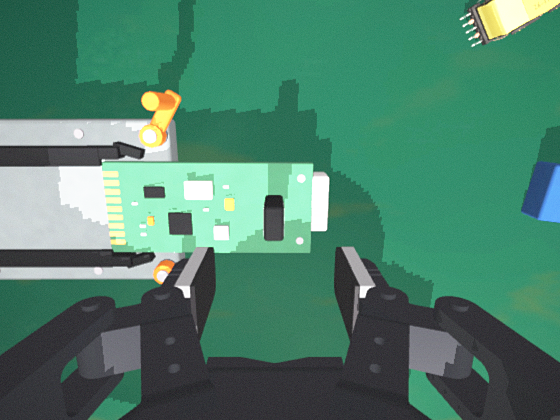

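The card sits on the rack tongue with its nose in the guides. Its edges are at rows 163 and 253, its rear edge is at column 312, and the black block is at columns 265 to 284.

```bash
python3 - <<'E'
from h import *; from bench import camera,ctrl
np.set_printoptions(precision=4,suppress=True)
o=ctrl.get_obs();c=camera("wrist")
for n,u,v,z in(("rear far",312,163,.026),("rear near",310.5,253,.026),("blk L",265.5,200,.058),("blk R",284,200,.058),("blk bottom near",275,241,.026),("blk top",275,196,.058)): print(n,back(c,(u,v),z,o))
E
```

```text
rear far [ 0.5674 -0.0595  0.026 ]
rear near [ 0.5034 -0.0618  0.026 ]
blk L [ 0.5497 -0.0299  0.058 ]
blk R [ 0.55   -0.0408  0.058 ]
blk bottom near [ 0.5118 -0.0365  0.026 ]
blk top [ 0.5523 -0.0354  0.058 ]
```

```bash
python3 -m pendant '[[0,-0.002,-0.03,0,0,0],[0,0,-0.06,0,0,0],[0,0,-0.07,0,0,0],[0,0,-0.07,0,0,0],[0,0,-0.07,0,0,0],[0,0,-0.06,0,0,0],[0,0,-0.035,0,0,0],[0,0,-0.016,0,0,0],[0,0,0,0,0,0],[0,0,0,0,0,0]]' 0.2
python3 -m pendant '[[0,0,0,0,0,0],[0,0,0,0,0,0],[0,0,0,0,0,0],[0,0,0,0,0,0],[0,0,0,0,0,0],[0,0,0,0,0,0],[0,0,0,0,0,0],[0,0,0,0,0,0],[0,0,0,0,0,0],[0,0,0,0,0,0]]' -1
```

```text
time_s: 22.15
eef_pos: [0.5371, -0.0352, 0.0409]
eef_rot: [0.0, 1.0, 0.012, 0.0]
wrist_force: [0.7, -0.0, 0.4]
opening: 0.599
grasp_force: 0.0
time_s: 23.4
eef_pos: [0.5371, -0.0352, 0.0408]
eef_rot: [0.0, 1.0, 0.012, 0.0]
wrist_force: [0.4, -0.0, 5.9]
opening: 0.128
grasp_force: 59.5
```

```bash
python3 -m pendant '[[0,0.02,0,0,0,0],[-0.001,0.05,0,0,0,0],[-0.001,0.06,0,0,0,0],[-0.001,0.06,0,0,0,0],[-0.002,0.06,0,0,0,0],[-0.001,0.06,0,0,0,0],[-0.002,0.06,0,0,0,0],[-0.001,0.06,0,0,0,0],[-0.001,0.04,0,0,0,0],[0,0.02,0,0,0,0]]' -1
python3 -m pendant '[[0,0.01,0,0,0,0],[0,0.008,0,0,0,0],[0,0.008,0,0,0,0],[0,0,0,0,0,0],[0,0,0,0,0,0],[0,0,0,0,0,0],[0,0,0,0,0,0],[0,0,0,0,0,0],[0,0,0,0,0,0],[0,0,0,0,0,0]]' -1
```

```text
time_s: 24.65
eef_pos: [0.5351, 0.0627, 0.0408]
eef_rot: [0.001, 1.0, 0.012, 0.0]
wrist_force: [0.2, -5.2, 5.7]
opening: 0.127
grasp_force: 59.8
time_s: 25.9
eef_pos: [0.5351, 0.0677, 0.0408]
eef_rot: [0.0, 1.0, 0.012, 0.0]
wrist_force: [0.7, -3.5, 6.8]
opening: 0.125
grasp_force: 59.8
```

```bash
python3 -m pendant '[[0,0.008,0,0,0,0],[0,0.008,0,0,0,0],[0,0.006,0,0,0,0],[0,0.004,0,0,0,0],[0,0.002,0,0,0,0],[0,0,0,0,0,0],[0,0,0,0,0,0],[0,0,0,0,0,0],[0,0,0,0,0,0],[0,0,0,0,0,0]]' -1
python3 - <<'E'
from h import *; from bench import camera,ctrl; import cv2
np.set_printoptions(precision=4,suppress=True)
o=ctrl.get_obs();c=camera("wrist");t=camera("top")
cv2.imwrite("pics/w8.png",np.vstack([c["color"],cv2.resize(t["color"][185:275,130:290],(560,315))[:180]]))
y=quat(o["eef_rot"]).as_matrix()[:,1];print(o["eef_pos"],o["wrist_force"],o["q"])
E
```

```text
time_s: 27.15
eef_pos: [0.5351, 0.0728, 0.0408]
eef_rot: [0.001, 1.0, 0.012, 0.0]
wrist_force: [-0.5, -6.5, 5.5]
opening: 0.126
grasp_force: 59.8
[0.5351 0.0728 0.0408] [-0.4844 -6.5066  5.4719] [-0.0837  0.3719  1.8228 -0.002   0.946   1.4646]
```

View pics/w8.png

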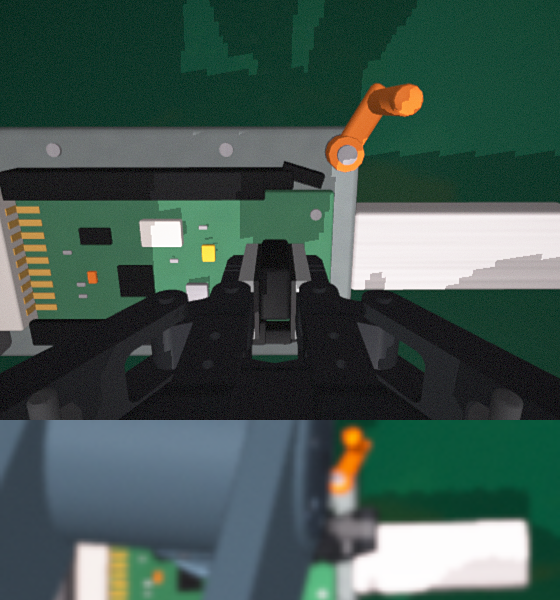

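The nose is against the white block and the force has risen to 6.5 N. The far lever's hinge is at (347,153). I have used all ten views, so the lever positions will come from numeric orange segmentation.

```bash
python3 -m pendant '[[0,0,0,0,0,0],[0,0,0,0,0,0],[0,0,0,0,0,0],[0,0,0,0,0,0],[0,0,0.02,0,0,0],[0,0,0.06,0,0,0],[0,0,0.1,0,0,0],[0,0,0.1,0,0,0],[0,0,0.08,0,0,0],[0,0,0.04,0,0,0]]' -0.4
python3 - <<'E'
from h import *; from bench import camera,ctrl
np.set_printoptions(precision=4,suppress=True)
o=ctrl.get_obs();c=camera("wrist")
n=np.radians(1.3276)
# pose at w6: tool y=(cos n,sin n), z down
ax=np.array([np.cos((n+np.pi/2)/2),np.sin((n+np.pi/2)/2)])
w6=dict(eef_pos=np.array([.5347,.0104,.0142]),eef_rot=[0,ax[0],ax[1],0])
a=np.radians(1.3);X=np.array([np.cos(a),np.sin(a)]);Y=np.array([-X[1],X[0]])
B=lambda u,v,z:back(c,(u,v),z,w6)[:2]
hn,hf=B(138,207,.033),B(419,206,.033);pn,pf=B(30,279,.062),B(531,279,.062)
print("hinges",hn,hf,np.linalg.norm(hn-hf),"posts",pn,pf)
for d,s in((pn-hn,1),(pf-hf,-1)): print(np.linalg.norm(d),np.arctan2(-d@Y,s*d@X))
O=(hn+hf)/2+.0055*Y;print("origin",O)
E
```

```text
time_s: 28.5
eef_pos: [0.5353, 0.0737, 0.1219]
eef_rot: [0.0, 1.0, 0.012, 0.001]
wrist_force: [0.6, -0.3, -0.7]
opening: 0.303
grasp_force: 0.0
hinges [0.4878 0.0419] [0.5845 0.0444] 0.09666113018058894 posts [0.4681 0.0291] [0.6053 0.0322]
0.0235076660072775 2.5886168234888687
0.02416365052307717 2.5880503776651653
origin [0.536  0.0487]
```

```bash
python3 - <<'E'
from h import *; from bench import ctrl
np.set_printoptions(precision=4,suppress=True)
o=ctrl.get_obs();print(o["opening"])
a=np.radians(1.3);M=np.array([[np.cos(a),-np.sin(a)],[np.sin(a),np.cos(a)]]);O=np.array([.5356,.0482])
for s,n in((1,"near"),(-1,"far")):
    th=np.linspace(2.59,0,20);P=np.array([O+M@(np.array([-s*.048,-.0055])+.024*np.array([s*np.cos(t),-np.sin(t)])) for t in th])
    print(n,"start",P[0],"end",P[-1],"approach",(P[0]-o["eef_pos"][:2])/.2)
    print(np.round(np.diff(P,axis=0)/.2,3).tolist())
E
```

```text
0.2989559360032488
near start [0.4676 0.0286] end [0.5117 0.0422] approach [-0.3399 -0.2253]
[[0.01, -0.013], [0.011, -0.012], [0.013, -0.01], [0.014, -0.008], [0.015, -0.006], [0.016, -0.004], [0.016, -0.002], [0.016, 0.0], [0.016, 0.003], [0.016, 0.005], [0.015, 0.007], [0.014, 0.009], [0.012, 0.011], [0.011, 0.012], [0.009, 0.014], [0.007, 0.015], [0.005, 0.016], [0.003, 0.016], [0.001, 0.016]]
far start [0.6044 0.0317] end [0.5597 0.0432] approach [ 0.3443 -0.2098]
[[-0.009, -0.014], [-0.011, -0.012], [-0.012, -0.011], [-0.014, -0.009], [-0.015, -0.007], [-0.016, -0.005], [-0.016, -0.003], [-0.016, -0.0], [-0.016, 0.002], [-0.016, 0.004], [-0.015, 0.006], [-0.014, 0.008], [-0.013, 0.01], [-0.011, 0.012], [-0.01, 0.013], [-0.008, 0.014], [-0.006, 0.015], [-0.004, 0.016], [-0.001, 0.016]]
```

```bash
python3 -m pendant '[[-0.03,-0.02,0,0,0,0.05],[-0.05,-0.03,0,0,0,0.05],[-0.06,-0.045,0,0,0,0.05],[-0.06,-0.045,0,0,0,0.05],[-0.06,-0.045,0,0,0,0.05],[-0.05,-0.03,0,0,0,0.05],[-0.03,-0.01,0,0,0,0.051],[0,0,0,0,0,0],[0,0,0,0,0,0],[0,0,0,0,0,0]]' -0.3
python3 - <<'E'
from h import *; from bench import ctrl,camera; import cv2
np.set_printoptions(precision=4,suppress=True)
o=ctrl.get_obs();c=camera("wrist");y=quat(o["eef_rot"]).as_matrix()[:,1];print(o["eef_pos"],np.degrees(np.arctan2(y[1],y[0])),o["q"])
m=cv2.inRange(cv2.cvtColor(c["color"],cv2.COLOR_BGR2HSV),(5,150,120),(20,255,255))
_,_,s,ce=cv2.connectedComponentsWithStats(m)
print([(a.tolist(),b.round(1).tolist()) for a,b in zip(s[1:],ce[1:]) if a[4]>60])
for p in((.4676,.0286,.062),(.4877,.0416,.033),(.5837,.0438,.033),(.6044,.0317,.062)):print(proj(c,p,o))
E
```

```text
time_s: 29.8
eef_pos: [0.4669, 0.0288, 0.1203]
eef_rot: [-0.0, 0.959, 0.283, -0.0]
wrist_force: [0.0, 1.2, -0.4]
opening: 0.348
grasp_force: 0.0
[0.4669 0.0288 0.1203] -57.10867007840059 [-0.193   0.0908  1.9724  0.      1.0784  0.8037]
[([345, 0, 84, 52, 1332], [387.3, 21.3]), ([144, 14, 10, 12, 76], [148.8, 19.6]), ([263, 162, 23, 71, 829], [274.2, 198.2])]
[274.48   223.7247]
[274.4483 173.8691]
[361.0886  34.5325]
[419.8859  -1.2909]
```

```bash
python3 -m pendant '[[0,0,-0.03,0,0,0],[0,0,-0.06,0,0,0],[0,0,-0.07,0,0,0],[0,0,-0.07,0,0,0],[0,0,-0.06,0,0,0],[0,0,-0.05,0,0,0],[0,0,-0.025,0,0,0],[0,0,-0.012,0,0,0],[0,0,0,0,0,0],[0,0,0,0,0,0]]' -0.3
python3 -m pendant '[[0,0,0,0,0,0],[0,0,0,0,0,0],[0,0,0,0,0,0],[0,0,0,0,0,0],[0,0,0,0,0,0],[0.01,-0.013,0,0,0,0.087],[0.011,-0.012,0,0,0,0.087],[0.013,-0.01,0,0,0,0.087],[0.014,-0.008,0,0,0,0.087],[0.015,-0.006,0,0,0,0.087]]' -0.65
python3 -m pendant '[[0.016,-0.004,0,0,0,0.087],[0.016,-0.002,0,0,0,0.087],[0.016,0,0,0,0,0.087],[0.016,0.003,0,0,0,0.087],[0.016,0.005,0,0,0,0.087],[0.015,0.007,0,0,0,0.087],[0.014,0.009,0,0,0,0.087],[0.012,0.011,0,0,0,0.087],[0.011,0.012,0,0,0,0.087],[0,0,0,0,0,0]]' -0.65
```

```text
time_s: 31.1
eef_pos: [0.467, 0.0286, 0.0454]
eef_rot: [0.0, 0.959, 0.283, 0.0]
wrist_force: [-0.3, 0.2, -0.4]
opening: 0.35
grasp_force: 0.0
time_s: 32.35
eef_pos: [0.4786, 0.0193, 0.0448]
eef_rot: [-0.001, 0.807, 0.59, -0.0]
wrist_force: [-2.3, 2.9, 2.4]
opening: 0.176
grasp_force: 1.3
time_s: 33.6
eef_pos: [0.5059, 0.0265, 0.045]
eef_rot: [0.0, 0.321, 0.947, -0.0]
wrist_force: [0.1, -4.1, -1.1]
opening: 0.174
grasp_force: 1.7
```

```bash
python3 -m pendant '[[0.009,0.014,0,0,0,0.087],[0.007,0.015,0,0,0,0.087],[0.005,0.016,0,0,0,0.087],[0.003,0.016,0,0,0,0.087],[0.001,0.016,0,0,0,0.087],[0,0,0,0,0,0],[0,0,0,0,0,0],[0,0,0,0,0,0],[0,0,0,0,0,0],[0,0,0,0,0,0]]' -0.65
python3 -m pendant '[[0,0.005,0,0,0,0],[0,0,0,0,0,0],[0,0.005,0,0,0,0],[0,0,0,0,0,0],[0,0.003,0,0,0,0],[0,0,0,0,0,0],[0,0,0,0,0,0],[0,0,0,0,0,0],[0,0,0,0,0,0],[0,0,0,0,0,0]]' -0.65
```

```text
time_s: 34.85
eef_pos: [0.5114, 0.042, 0.0452]
eef_rot: [0.001, -0.013, 1.0, -0.0]
wrist_force: [3.4, -3.8, -2.3]
opening: 0.176
grasp_force: 2.2
time_s: 36.1
eef_pos: [0.5118, 0.0443, 0.0453]
eef_rot: [0.001, -0.013, 1.0, -0.001]
wrist_force: [3.5, -5.4, -2.8]
opening: 0.181
grasp_force: 2.7
```

```bash
python3 -m pendant '[[0,0.005,0,0,0,0],[0,0,0,0,0,0],[0,0.005,0,0,0,0],[0,0,0,0,0,0],[0,0,0,0,0,0],[0,0,0,0,0,0],[0,0,0,0,0,0],[0,0,0,0,0,0],[0,0,0,0,0,0],[0,0,0,0,0,0]]' -0.65
```

```text
time_s: 37.35
eef_pos: [0.512, 0.0457, 0.0454]
eef_rot: [0.001, -0.013, 1.0, -0.001]
wrist_force: [4.8, -7.6, -3.7]
opening: 0.176
grasp_force: 4.0
```

```bash
python3 -m pendant '[[0,0.005,0,0,0,0],[0,0,0,0,0,0],[0,0.005,0,0,0,0],[0,0,0,0,0,0],[0,0.005,0,0,0,0],[0,0,0,0,0,0],[0,0,0,0,0,0],[0,0,0,0,0,0],[0,0,0,0,0,0],[0,0,0,0,0,0]]' -0.65
```

```text
time_s: 38.6
eef_pos: [0.5121, 0.0464, 0.0454]
eef_rot: [0.001, -0.014, 1.0, -0.003]
wrist_force: [2.5, -19.3, -3.9]
opening: 0.172
grasp_force: 9.7
```

```bash
python3 -m pendant '[[0,-0.015,0,0,0,0],[0,-0.015,0,0,0,0],[0,0,0.03,0,0,0],[0,0,0.07,0,0,0],[0,0,0.09,0,0,0],[0,0,0.09,0,0,0],[0,0,0.07,0,0,0],[0,0,0.03,0,0,0],[0.03,0,0,0,0,-0.02],[0.06,-0.01,0,0,0,-0.05]]' -0.5
python3 -m pendant '[[0.08,-0.01,0,0,0,-0.06],[0.08,-0.01,0,0,0,-0.06],[0.08,-0.01,0,0,0,-0.06],[0.07,-0.01,0,0,0,-0.05],[0.04,-0.01,0,0,0,-0.03],[0.022,0,0,0,0,-0.021],[0,0,0,0,0,0],[0,0,0,0,0,0],[0,0,0,0,0,0],[0,0,0,0,0,0]]' -0.3
cat > s.py <<'E'
from h import *; from bench import ctrl,camera; import cv2,sys
np.set_printoptions(precision=4,suppress=True)
o=ctrl.get_obs();c=camera("wrist");y=quat(o["eef_rot"]).as_matrix()[:,1];print(o["eef_pos"],np.degrees(np.arctan2(y[1],y[0])),o["q"])
m=cv2.inRange(cv2.cvtColor(c["color"],cv2.COLOR_BGR2HSV),(5,150,120),(20,255,255))
_,_,s,ce=cv2.connectedComponentsWithStats(m)
print([(a.tolist(),b.round(1).tolist()) for a,b in zip(s[1:],ce[1:]) if a[4]>60])
for p in((.5117,.0422,.062),(.4877,.0416,.033),(.5837,.0438,.033),(.6044,.0317,.062)):print(proj(c,p,o))
E
python3 s.py
```

```text
time_s: 39.85
eef_pos: [0.5285, 0.0423, 0.1204]
eef_rot: [-0.001, 0.042, 0.999, 0.0]
wrist_force: [-0.3, -0.6, -0.0]
opening: 0.25
grasp_force: 0.0
time_s: 41.1
eef_pos: [0.603, 0.0321, 0.1211]
eef_rot: [0.0, 0.258, 0.966, 0.0]
wrist_force: [0.1, -0.3, -0.3]
opening: 0.351
grasp_force: 0.0
[0.603  0.0321 0.1211] 60.117410755731775 [-0.1431  0.3704  1.6251 -0.      1.146  -1.1923]
[([444, 0, 23, 16, 100], [454.8, 7.8]), ([448, 11, 23, 15, 98], [458.5, 17.8]), ([178, 25, 49, 64, 1168], [203.1, 58.7]), ([265, 163, 23, 72, 1010], [276.1, 199.9]), ([363, 244, 102, 58, 1039], [415.2, 271.1]), ([424, 265, 59, 54, 693], [460.7, 292.3]), ([224, 314, 103, 45, 963], [285.9, 340.8])]
[205.2019  71.0682]
[191.3899  38.741 ]
[276.5048 177.3154]
[276.4625 227.2825]
```

```bash
python3 -m pendant '[[0.004,0,-0.03,0,0,0],[0,0,-0.06,0,0,0],[0,0,-0.07,0,0,0],[0,0,-0.07,0,0,0],[0,0,-0.06,0,0,0],[0,0,-0.05,0,0,0],[0,0,-0.03,0,0,0],[0,0,-0.012,0,0,0],[0,0,0,0,0,0],[0,0,0,0,0,0]]' -0.3
python3 -m pendant '[[0,0,0,0,0,0],[0,0,0,0,0,0],[0,0,0,0,0,0],[0,0,0,0,0,0],[0,0,0,0,0,0],[-0.009,-0.014,0,0,0,-0.087],[-0.011,-0.012,0,0,0,-0.087],[-0.012,-0.011,0,0,0,-0.087],[-0.014,-0.009,0,0,0,-0.087],[-0.015,-0.007,0,0,0,-0.087]]' -0.65
python3 -m pendant '[[-0.016,-0.005,0,0,0,-0.087],[-0.016,-0.003,0,0,0,-0.087],[-0.016,0,0,0,0,-0.087],[-0.016,0.002,0,0,0,-0.087],[-0.016,0.004,0,0,0,-0.087],[-0.015,0.006,0,0,0,-0.087],[-0.014,0.008,0,0,0,-0.087],[-0.013,0.01,0,0,0,-0.087],[-0.011,0.012,0,0,0,-0.087],[0,0,0,0,0,0]]' -0.65
```

```text
time_s: 42.4
eef_pos: [0.6043, 0.032, 0.0451]
eef_rot: [0.0, 0.258, 0.966, 0.0]
wrist_force: [-0.2, 0.1, 0.7]
opening: 0.347
grasp_force: 0.0
time_s: 43.65
eef_pos: [0.592, 0.0221, 0.0447]
eef_rot: [0.0, 0.569, 0.823, 0.001]
wrist_force: [1.1, 2.9, -0.4]
opening: 0.177
grasp_force: 1.2
time_s: 44.9
eef_pos: [0.5655, 0.028, 0.0449]
eef_rot: [0.0, 0.938, 0.347, 0.0]
wrist_force: [1.4, -1.6, 1.5]
opening: 0.177
grasp_force: 1.1
```

```bash
python3 -m pendant '[[-0.01,0.013,0,0,0,-0.087],[-0.008,0.014,0,0,0,-0.087],[-0.006,0.015,0,0,0,-0.087],[-0.004,0.016,0,0,0,-0.087],[-0.001,0.016,0,0,0,-0.087],[0,0.005,0,0,0,0],[0,0.005,0,0,0,0],[0,0.003,0,0,0,0],[0,0,0,0,0,0],[0,0,0,0,0,0]]' -0.65
python3 -m pendant '[[0,0.005,0,0,0,0],[0,0,0,0,0,0],[0,0.005,0,0,0,0],[0,0,0,0,0,0],[0,0,0,0,0,0],[0,0,0,0,0,0],[0,0,0,0,0,0],[0,0,0,0,0,0],[0,0,0,0,0,0],[0,0,0,0,0,0]]' -0.65
```

```text
time_s: 46.15
eef_pos: [0.559, 0.0457, 0.0444]
eef_rot: [-0.0, 1.0, 0.012, -0.0]
wrist_force: [-3.3, -4.0, 2.4]
opening: 0.175
grasp_force: 1.8
time_s: 47.4
eef_pos: [0.5589, 0.0469, 0.0444]
eef_rot: [0.001, 1.0, 0.012, -0.0]
wrist_force: [-3.9, -7.4, 1.0]
opening: 0.173
grasp_force: 3.7
```

```bash
python3 -m pendant '[[0,0.005,0,0,0,0],[0,0,0,0,0,0],[0,0.005,0,0,0,0],[0,0,0,0,0,0],[0,0.005,0,0,0,0],[0,0,0,0,0,0],[0,0,0,0,0,0],[0,0,0,0,0,0],[0,0,0,0,0,0],[0,0,0,0,0,0]]' -0.65
```

```text
time_s: 48.65
eef_pos: [0.5589, 0.0475, 0.0445]
eef_rot: [0.002, 1.0, 0.012, -0.001]
wrist_force: [-4.4, -17.7, 2.0]
opening: 0.173
grasp_force: 8.9
```

```bash
python3 -m pendant '[[0,-0.015,0,0,0,0],[0,-0.015,0,0,0,0],[0,0,0.03,0,0,0],[0,0,0.08,0,0,0],[0,0,0.12,0,0,0],[0,0,0.12,0,0,0],[0,0,0.12,0,0,0],[-0.04,-0.1,0.08,0,0,0],[-0.08,-0.15,0.03,0,0,0],[0,-0.05,0,0,0,0]]' -0.5
python3 - <<'E'
from h import *; from bench import ctrl,camera; import cv2
np.set_printoptions(precision=4,suppress=True)
o=ctrl.get_obs();c=camera("wrist");im=c["color"]
a=np.radians(1.3);M=np.array([[np.cos(a),-np.sin(a)],[np.sin(a),np.cos(a)]]);O=np.array([.5356,.0482])
hsv=cv2.cvtColor(im,cv2.COLOR_BGR2HSV);m=cv2.inRange(hsv,(5,150,120),(20,255,255))
_,_,s,ce=cv2.connectedComponentsWithStats(m)
print(o["eef_pos"],[(A.tolist(),b.round(1).tolist()) for A,b in zip(s[1:],ce[1:]) if A[4]>60])
for n,x,y,z in(("near top",-.024,-.0055,.062),("near hinge",-.048,-.0055,.033),("far top",.024,-.0055,.062),("far hinge",.048,-.0055,.033),("rear mid",0,0,.026),("nose mid",0,.14,.026)):
    P=O+M@[x,y];print(n,proj(c,[*P,z],o))
# profile along card centreline near the rear edge and along nose
for x in(0,.009):
  print([(round(1000*y),im[tuple(np.round(proj(c,[*(O+M@[x,y]),.026],o)).astype(int)[::-1])].tolist()) for y in np.arange(-.014,.009,.002)])
E
```

```text
time_s: 49.9
eef_pos: [0.5355, -0.0162, 0.1624]
eef_rot: [0.0, 1.0, 0.011, 0.001]
wrist_force: [0.3, 0.1, -0.4]
opening: 0.249
grasp_force: 0.0
[ 0.5355 -0.0162  0.1624] [([180, 122, 26, 55, 624], [196.4, 150.0]), ([184, 214, 28, 47, 577], [199.9, 234.8])]
near top [190.4195 236.6335]
near hinge [200.5035 252.1038]
far top [186.0023 169.7159]
far hinge [193.3674 130.9641]
rear mid [192.016  192.2269]
nose mid [ 15.1552 192.4089]
[(-14, [152, 151, 151]), (-12, [156, 151, 147]), (-10, [162, 159, 152]), (-8, [160, 159, 154]), (-6, [158, 156, 149]), (-4, [218, 216, 210]), (-2, [218, 219, 213]), (0, [117, 158, 88]), (2, [154, 199, 121]), (4, [154, 200, 119]), (6, [148, 199, 116]), (8, [151, 200, 119])]
[(-14, [146, 145, 142]), (-12, [158, 154, 149]), (-10, [163, 162, 157]), (-8, [162, 160, 157]), (-6, [159, 159, 154]), (-4, [216, 216, 206]), (-2, [222, 220, 214]), (0, [134, 172, 101]), (2, [152, 200, 118]), (4, [151, 200, 120]), (6, [154, 202, 119]), (8, [157, 201, 123])]
```

The rear edge is at rack y ≈ 0, which is home. Both levers are at their stops and the gripper is clear.

```bash
python3 -c "
from bench import ctrl
print(ctrl.hand_in())"
```

```text
the job is handed in; nothing more can be done
None
```

Job handed in at about 50 s robot time: the card is home against the contact block, both levers are closed to their hard stops behind its rear edge, and the gripper is clear; no verdict came back.

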